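# Weigh the test bars on the covered balance

### The job

Weigh all the dumbbell test bars lying on the green-taped mat in one go: fold the balance's clear cover shut while it is empty and press the zero key (far row, left), fold the cover back upright, lay every bar flat on the pan, and fold the cover shut again. Then, with the cover shut, press the weigh key (near row, middle), the store key (far row, right) and the print key (near row, right) in that order, each pressed fully down by itself and let up again. Leave the other two keys and everything else on the bench alone, and finish with the bars inside and the cover shut.

Things in the scene. Friction and masses are not known exactly. Their poses are not given: they have to be found in the camera images.
- balance: bench balance, fixed: white base 210 x 260 mm (x, y), steel pan inside with its top 20 mm above the bench, clear walls 5 mm thick up to 70 mm above the bench; clear inside 190 mm (x) x 240 mm (y). Origin: centre of the underside, on the bench. Its x axis points away from the robot towards the hinge of the cover, z up
- cover (a joint): clear folding cover of the balance (200 x 250 mm, 6 mm thick, grey rim), hinged along the balance's far (+x) rim. 0 rad = shut flat on the walls, 1.57 = standing upright, 1.75 = stop, leaning back. The hinge is stiff: the cover stays at any angle
- cover_hinge (a point): middle of the cover's hinge line (along the balance's y axis), 70 mm above the bench; moves with the cover, whose x axis points away from its free edge to the hinge, z out of its upper face
- cover_tab (a point): centre of the black T handle on the cover's free edge: a bar 44 mm long (along the hinge direction), 16 mm thick, 32 mm beyond the edge on a stem 14 mm wide, 232 mm from the hinge line. Pinch the bar across its two ends from above and it turns freely between the fingers
- console: keypad console of the balance, fixed, 170 x 170 x 40 mm, left or right of it: six white round keys (26 mm across, tops 62 mm above the bench, black collars 10 mm lower) in two rows of three, 46 mm apart, and a sloping display behind them, 95 mm high. Origin: centre of the underside; x away from the robot (towards the display), y to the left.
- mat: black mat with a green tape border on the bench, fixed, 270 x 190 x 3 mm, on which the test bars start, on the other side of the balance from the console. Origin: centre of the underside
- key_zero (a joint): travel of the zero key (far row, left as seen from the robot; centre at x = -12, y = 46 mm in the console's frame): 0 = up, 0.006 m = fully down; spring return, about 5 N
- key_weigh (a joint): travel of the weigh key (near row, middle as seen from the robot; centre at x = -58, y = 0 mm in the console's frame): 0 = up, 0.006 m = fully down; spring return, about 5 N
- key_store (a joint): travel of the store key (far row, right as seen from the robot; centre at x = -12, y = -46 mm in the console's frame): 0 = up, 0.006 m = fully down; spring return, about 5 N
- key_print (a joint): travel of the print key (near row, right as seen from the robot; centre at x = -58, y = -46 mm in the console's frame): 0 = up, 0.006 m = fully down; spring return, about 5 N
- key_spare_a (a joint): travel of the unused key, leave alone (far row, middle as seen from the robot; centre at x = -12, y = 0 mm in the console's frame): 0 = up, 0.006 m = fully down; spring return, about 5 N
- key_spare_b (a joint): travel of the unused key, leave alone (near row, left as seen from the robot; centre at x = -58, y = 46 mm in the console's frame): 0 = up, 0.006 m = fully down; spring return, about 5 N
- key_zero_top (a point): centre of the top face of the zero key (far row, left) when up or down; z axis up
- key_weigh_top (a point): centre of the top face of the weigh key (near row, middle) when up or down; z axis up
- key_store_top (a point): centre of the top face of the store key (far row, right) when up or down; z axis up
- key_print_top (a point): centre of the top face of the print key (near row, right) when up or down; z axis up
- bar0: metal dumbbell test bar (may be absent), 100 mm long (along its x), 10 mm thick, ends 24 mm wide and 26 mm long, waist 14 mm wide and 48 mm long, 60 g. Origin: centre of the underside
- bar1: metal dumbbell test bar (may be absent), 100 mm long (along its x), 10 mm thick, ends 24 mm wide and 26 mm long, waist 14 mm wide and 48 mm long, 60 g. Origin: centre of the underside
- bar2: metal dumbbell test bar (may be absent), 100 mm long (along its x), 10 mm thick, ends 24 mm wide and 26 mm long, waist 14 mm wide and 48 mm long, 60 g. Origin: centre of the underside
- bar3: metal dumbbell test bar (may be absent), 100 mm long (along its x), 10 mm thick, ends 24 mm wide and 26 mm long, waist 14 mm wide and 48 mm long, 60 g. Origin: centre of the underside
- weight: brass reference weight with a knob, 30 mm across, 36 mm high, on the mat among the bars; bystander, leave alone. Origin: centre of the underside
- tape: yellow tape measure 65 mm; bystander, leave alone. Origin: centre of the underside
- solvent: white bottle 60 mm across, 150 mm high; bystander, leave alone. Origin: centre of the underside
Mind the look-alikes: they are no part of the job. Leave any yellow look-alike of the bar2 alone.

How it is judged:
By the outcome, as a careful person would: the job done as asked, in the order asked, and still so for the second after the job is handed in, with the robot touching nothing.
Of bar0, bar1, bar2, bar3 only 2 to 3 are there at a start; the rules pass over those that are not, and their reading is None.
At some moment in a run one of bar0, bar1, bar2, bar3 may be knocked a few centimetres aside while the robot is not near it.
Once in a run the grip may slacken for a moment while it holds something.
It also fails if it takes over 210 s, if anything falls off the work surface, if the arm or the gripper's body presses on something with over 40 N, if the wrist force passes 120 N, or if a joint passes its speed limit or range.

### The arm

A 6-joint arm with a two-finger parallel gripper is mounted at the origin on the work surface. World frame = base frame: x ahead of the robot, y to its left, z up, the work surface at z = 0. Lengths are in m, angles in rad, forces in N, time in s.
With the tool pointing down it reaches from about 0.275 to 0.875 m from the base axis. Payload 12.5 kg.
Tool frame: the origin (TCP) lies on the centre line of the jaws, within the pads' length; the fingertips stand r.finger_overhang ahead of it and the grasp point (between the pads) lies 3 mm ahead of it (r.finger_overhang is the distance from the TCP to the fingertips, in m); z points along the fingers, y is the direction in which the jaws open and shut (so a half turn about z gives the same grasp; the last joint's range is limited). The gripper opens to 85 mm and grips with 20 to 120 N. Pads are 22 mm wide; open, the fingers measure 114 mm over their backs; the gripper's body (76 mm by 85 mm) begins 54 mm behind the grasp point. The pads swing forward as they close: fully open they stand 13 mm farther back than shut.
Start: joints at [-1.217, 0.351, 1.652, -0, 1.139, -0.085], TCP at [0.234, -0.498, 0.253] pointing down, gripper open.
Joint ranges: [-2.75, 2.75], [-0.79, 2.1], [0.01, 2.65], [-1.57, 4.71], [0.07, 3.14], [-2.87, 2.87]. Speed limits (rad/s): [2.22, 2.22, 2.79, 3.14, 3.14, 3.14].

### API

Orientations are given as a unit quaternion [x, y, z, w].
In Python, from cell import r, optics gives the robot as it stands. The module is installed in compiled form; this text tells all that it offers. Calls block until the motion is done:
- r.move_to(position, orientation): joint-space move of the TCP to a pose.
- r.move_linear(position, rot=None, vel=0.15): straight line of the TCP; rot=None keeps the orientation; vel is the mean speed in m/s.
- r.set_joints(angles): joint-space move.
- r.set_gripper(opening, squeeze=None): opening from 0.0 (shut) to 1.0 (fully open); squeeze is the grip in N (None keeps the last); returns when the fingers have stopped.
- r.sleep(seconds).
- r.inverse_kinematics(position, orientation): joint angles nearest the present ones, or None.
- optics.get_image(name): name is "scene" or "top" or "wrist"; returns a dict with "pixels" (384x512x3 uint8, red, green, blue), "depth" (384x512 float32, m along the optical axis (not along the pixel's ray), 0 where there is no reading), "fx", "fy", "cx", "cy" (pixels), "camera_from_world" (4x4, takes a point from world to camera coordinates); the wrist camera has in their place "mount" (4x4, takes a point from camera to tool coordinates, whose origin is the TCP and whose axes are the flange's). Camera axes: x right, y down, z forward; pixel columns grow to the right and rows downward; lengths in m; the calibration is good to about 2 mm. A picture is of the moment at which its call begins: read the wrist's pose just before it.
A pose or a line that the arm cannot do raises r.PlanningError and nothing moves.
- r.hand_in(): hands the job in, once; it reports no verdict.
Readings, each from a call of its own:
- r.current_t(): time.
- r.current_q(): joint angles.
- r.current_qvel(): joint speeds.
- r.current_effort(): joint torques, N m.
- r.current_tool_pos(): TCP position.
- r.current_ee_rot(): TCP orientation.
- r.current_contact_force(): force on the tool from outside, world axes, zero at the start.
- r.current_torque(): the same for the moment, N m.
- r.current_opening(): opening from 0.0 (shut) to 1.0 (fully open).
Only numpy, scipy, OpenCV 4.12 (cv2) and the standard library are available. Lean on these libraries where they do the work, as an engineer would, in place of code of your own. Each camera call takes 0.05 s, during which the arm holds its last target.

## Working session

There is one attempt and no reset: what is moved stays moved. The work goes in short steps, each a Python script; the robot and the scene stay as the last script left them, time stands still between calls to the robot, and variables do not carry over. Pictures are saved under pics/ and viewed, and the job is handed in when it is done.

```bash
mkdir -p pics; ls; cat > h.py <<'E'
import numpy as np, cv2
from cell import r, optics
def snap(name,fn=None,scale=1):
    im=optics.get_image(name)
    if fn:
        p=cv2.cvtColor(im["pixels"],cv2.COLOR_RGB2BGR)
        cv2.imwrite("pics/"+fn,p)
    return im
E
python3 - <<'E'
from h import *
for n in ("scene","top"):
    im=snap(n,n+"0.png"); print(n,im["fx"],im["fy"],im["cx"],im["cy"],np.round(im["camera_from_world"],3).tolist())
    np.savez("pics/%s0.npz"%n,p=im["pixels"],d=im["depth"],T=im["camera_from_world"])
im=snap("wrist","wrist0.png");print(im["fx"],np.round(im["mount"],3).tolist())
print(r.finger_overhang,r.current_t(),r.current_tool_pos(),r.current_ee_rot(),r.current_opening())
E
```

```text
pics
scene 461.21351301560543 461.21351301560543 249.03278274299973 198.3497416433986 [[-0.318, 0.948, -0.012, 0.242], [0.778, 0.253, -0.574, -0.343], [-0.541, -0.192, -0.819, 1.92], [0.0, 0.0, 0.0, 1.0]]
top 401.5981914963296 401.5981914963296 251.06112106535755 191.88527757270467 [[0.012, -1.0, 0.016, -0.095], [-0.981, -0.015, -0.193, 0.5], [0.193, -0.014, -0.981, 1.109], [0.0, 0.0, 0.0, 1.0]]
284.50255737515613 [[0.0, -0.946, -0.323, 0.081], [1.0, 0.0, -0.0, 0.0], [0.0, -0.323, 0.946, -0.12], [0.0, 0.0, 0.0, 1.0]]
0.022 0.15 [ 0.23360282 -0.4976767   0.25289112] [ 9.76026496e-01  2.17651302e-01 -6.53657427e-05 -4.29751693e-04] 1.0007459424235758
```

View pics/scene0.png

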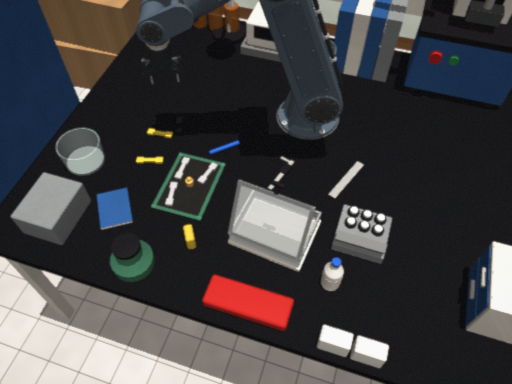

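View pics/top0.png

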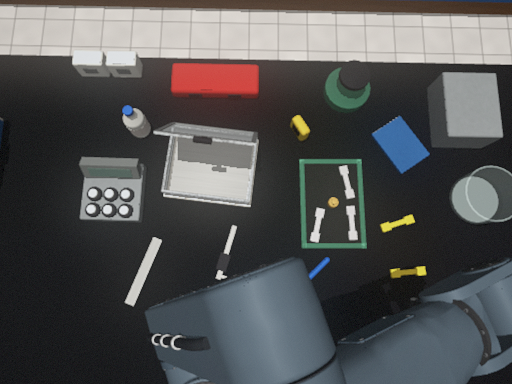

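View pics/wrist0.png

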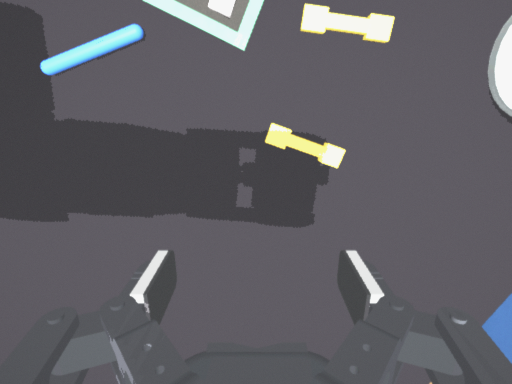

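The three white bars on the mat are at top-view pixels (347,182), (318,225) and (352,222), with the brass weight at (333,202). Two yellow look-alikes lie off the mat at (398,223) and (408,272). The balance is around (210,170) with its cover roughly upright, and the console is at (112,190). I'll enlarge the crops.

```bash
python3 - <<'E'
import numpy as np,cv2
a=cv2.imread("pics/top0.png")
cv2.imwrite("pics/c1.png",cv2.resize(a[110:220,60:270],None,fx=3.8,fy=3.8,interpolation=cv2.INTER_CUBIC))
cv2.imwrite("pics/c2.png",cv2.resize(a[150:255,290:420],None,fx=5,fy=5,interpolation=cv2.INTER_CUBIC))
b=cv2.imread("pics/scene0.png")
cv2.imwrite("pics/c3.png",cv2.resize(b[170:275,215:400],None,fx=4.2,fy=4.2,interpolation=cv2.INTER_CUBIC))
E
```

```text
(no output)
```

View pics/c1.png

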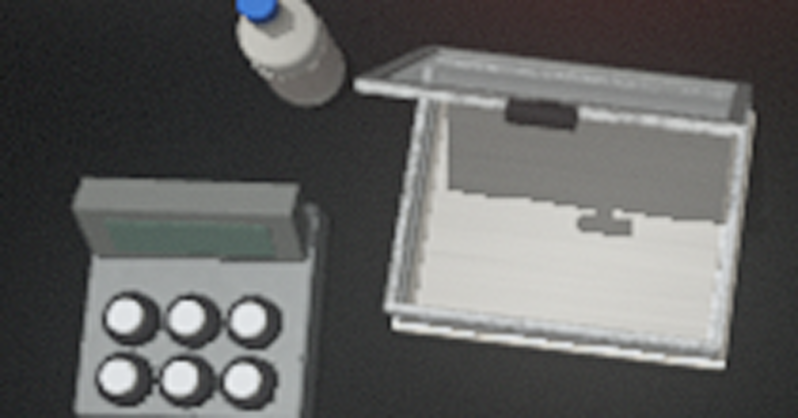

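View pics/c2.png

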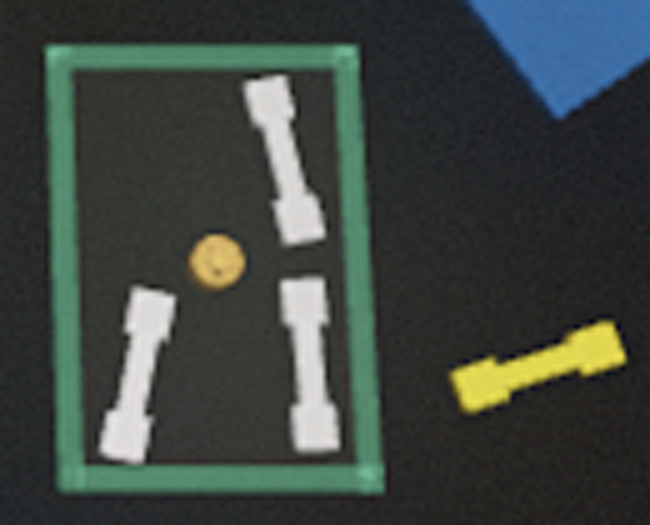

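View pics/c3.png

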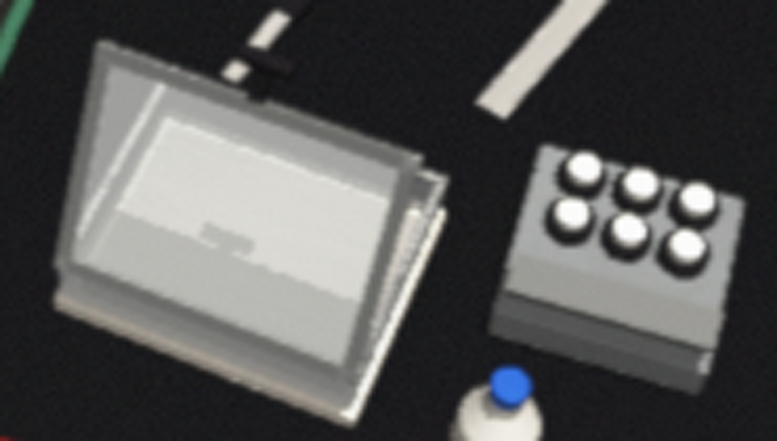

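Bars and cover are clear. Next I measure key tops, bars, balance corners and the tab.

```bash
cat >> h.py <<'E'
K={}
def ray(im,u,v,T=None):
    if T is None: T=im["camera_from_world"]
    R=T[:3,:3];t=T[:3,3]
    d=R.T@np.array([(u-im["cx"])/im["fx"],(v-im["cy"])/im["fy"],1.0])
    return -R.T@t,d
def onplane(im,u,v,z,T=None):
    o,d=ray(im,u,v,T); return o+d*(z-o[2])/d[2]
def proj(im,p,T=None):
    if T is None: T=im["camera_from_world"]
    c=T[:3,:3]@np.asarray(p)+T[:3,3]
    return np.array([im["fx"]*c[0]/c[2]+im["cx"],im["fy"]*c[1]/c[2]+im["cy"]])
def tri(l):
    A=np.zeros((3,3));b=np.zeros(3)
    for o,d in l:
        d=d/np.linalg.norm(d);M=np.eye(3)-np.outer(d,d);A+=M;b+=M@o
    p=np.linalg.solve(A,b)
    return p,[np.linalg.norm(np.cross(d/np.linalg.norm(d),p-o)) for o,d in l]
def blobs(im,mask,roi,amin=10):
    m=np.zeros(mask.shape,np.uint8);x0,y0,x1,y1=roi
    m[y0:y1,x0:x1]=mask[y0:y1,x0:x1].astype(np.uint8)
    n,lab,st,c=cv2.connectedComponentsWithStats(m,connectivity=4)
    return [(c[i],st[i,4],lab==i) for i in range(1,n) if st[i,4]>=amin]
def bright(im,th=150):
    p=im["pixels"].astype(int); return (p.min(2)>th)&(p.max(2)-p.min(2)<40)
E
python3 - <<'E'
from h import *
t=optics.get_image("top");s=optics.get_image("scene")
print("keys top")
for c,a,_ in blobs(t,bright(t,190),(80,180,140,222)): print(np.round(c,1),a,np.round(onplane(t,*c,0.062),4))
print("keys scene")
for c,a,_ in blobs(s,bright(s,200),(330,195,390,240)): print(np.round(c,1),a,np.round(onplane(s,*c,0.062),4))
for im,roi in ((t,(295,155,365,250)),(s,(155,150,225,215))):
  print("bars")
  for c,a,m in blobs(im,bright(im,120),roi,30):
    ys,xs=np.nonzero(m)
    P=np.array([onplane(im,x,y,0.013)[:2] for x,y in zip(xs,ys)])
    rc=cv2.minAreaRect(P.astype(np.float32)*1000)
    mu=P.mean(0);w,v=np.linalg.eigh(np.cov((P-mu).T));d=v[:,1]
    print(np.round(c,1),a,np.round(mu,4),"rect",np.round(rc[0],1),np.round(rc[1],1),"ang",np.round(np.degrees(np.arctan2(d[1],d[0]))%180,1))
p=t["pixels"].astype(int)
for c,a,m in blobs(t,(p[...,0]>p[...,2]+40)&(p[...,0]>90),(310,185,350,215),10): print("weight",c,a,onplane(t,*c,0.03))
g=(p[...,1]>p[...,0]+25)&(p[...,1]>p[...,2]+5)
for c,a,m in blobs(t,g,(290,150,375,255),100):
    ys,xs=np.nonzero(m);P=np.array([onplane(t,x,y,0.003)[:2] for x,y in zip(xs,ys)])
    print("mat",a,cv2.minAreaRect(P.astype(np.float32)*1000))
    d=t["depth"]
# depth of cover / tab
for u,v in [(203,139),(198,139),(208,140),(200,165),(219,169),(165,191),(250,203)]:
    z=t["depth"][v,u];o,d=ray(t,u,v);print((u,v),np.round(o+d*z,4),t["pixels"][v,u])
E
```

```text
keys top
[ 92.4 192.6] 54 [0.4899 0.3618 0.062 ]
[108.6 193. ] 55 [0.4895 0.3159 0.062 ]
[125.  193.6] 56 [0.4885 0.2698 0.062 ]
[ 90.5 208.5] 54 [0.4444 0.363  0.062 ]
[107.  209.1] 59 [0.4435 0.3168 0.062 ]
[123.4 209.6] 54 [0.4426 0.2708 0.062 ]
keys scene
[353.8 209.4] 32 [0.4455 0.2725 0.062 ]
[367.1 213.2] 34 [0.4471 0.3183 0.062 ]
[380.8 216.7] 35 [0.4466 0.3646 0.062 ]
[350.9 220.1] 34 [0.4914 0.2717 0.062 ]
[364.5 223.9] 35 [0.4922 0.3175 0.062 ]
[378.2 227.7] 36 [0.4929 0.3634 0.062 ]
bars
[346.4 181.6] 247 [ 0.5447 -0.3745] rect [ 545.3 -374.2] [102.8  26.5] ang 12.2
[351.3 222.4] 260 [ 0.422  -0.3848] rect [ 423.  -384.8] [101.   26.7] ang 3.2
[317.  224.6] 266 [ 0.4139 -0.2834] rect [ 414.4 -283.6] [ 26.8 102.3] ang 167.5
bars
[181.7 167.2] 132 [ 0.4219 -0.3838] rect [ 421. -384.] [105.3  26.2] ang 2.5
[207.2 172.2] 137 [ 0.4146 -0.2824] rect [ 413.7 -282. ] [ 27.8 102.6] ang 167.8
[170.9 193. ] 144 [ 0.5456 -0.3731] rect [ 545.1 -373.2] [101.   26.9] ang 12.4
weight [332.87234043 201.94680851] 94 [ 0.4790724  -0.32819491  0.03      ]
mat 1522 ((481.8262939453125, -330.7542419433594), (270.6468505859375, 192.2989044189453), 0.9356151223182678)
(203, 139) [0.5783 0.0291 0.2889] [68 65 65]
(198, 139) [0.5787 0.041  0.2871] [69 66 67]
(208, 140) [0.5774 0.0178 0.2849] [68 65 66]
(200, 165) [0.5868 0.0655 0.0204] [208 207 202]
(219, 169) [0.5742 0.008  0.0254] [131 130 126]
(165, 191) [0.4962 0.1554 0.0701] [194 196 198]
(250, 203) [ 0.4738 -0.0856  0.0207] [145 143 134]
```

```bash
cat >> h.py <<'E'
def cloud(im,roi):
    x0,y0,x1,y1=roi;T=im["camera_from_world"]
    v,u=np.mgrid[y0:y1,x0:x1];z=im["depth"][y0:y1,x0:x1]
    C=np.stack([(u-im["cx"])/im["fx"]*z,(v-im["cy"])/im["fy"]*z,z],-1)
    P=(C-T[:3,3])@T[:3,:3]
    return P,z>0
E
python3 - <<'E'
from h import *
t=optics.get_image("top");s=optics.get_image("scene")
for n,im,roi in (("t",t,(150,115,265,210)),("s",s,(215,170,330,275))):
    P,ok=cloud(im,roi)
    Q=P[ok]
    for lo,hi in ((0.064,0.076),(0.0,0.03),(0.012,0.026),(0.1,0.2),(0.2,0.275),(0.277,0.33)):
        m=(Q[:,2]>lo)&(Q[:,2]<hi)&(Q[:,1]>-0.13)
        A=Q[m]
        if len(A)<5: print(n,lo,hi,len(A));continue
        print(n,lo,hi,len(A),np.round(A.mean(0),4),"min",np.round(A.min(0),3),"max",np.round(A.max(0),3),"rect",np.round(np.hstack([np.array(x).ravel() for x in cv2.minAreaRect(A[:,:2].astype(np.float32)*1000)]),1))
    # cover plane
    m=(Q[:,2]>0.09)&(Q[:,2]<0.26)&(Q[:,1]>-0.13)&(Q[:,1]<0.2)&(Q[:,0]>.5)
    A=Q[m]; c=A.mean(0); w,v=np.linalg.eigh(np.cov((A-c).T)); print("plane",c,v[:,0],w)
E
```

```text
t 0.064 0.076 532 [0.5341 0.037  0.0705] min [ 0.471 -0.103  0.064] max [0.691 0.165 0.076] rect [586.5  30.7 252.9 209.3  84. ]
t 0.0 0.03 7067 [0.5846 0.0399 0.0142] min [ 0.454 -0.128  0.   ] max [0.757 0.228 0.03 ] rect [604.8  48.5 297.9 354.4   1. ]
t 0.012 0.026 4523 [0.5746 0.0295 0.0205] min [ 0.465 -0.108  0.012] max [0.71  0.224 0.026] rect [586.8  68.4 336.1 210.4  83.7]
t 0.1 0.2 556 [0.6479 0.0253 0.153 ] min [ 0.613 -0.102  0.1  ] max [0.685 0.149 0.2  ] rect [649.2  23.8 250.3  51.5  83.8]
t 0.2 0.275 569 [0.6035 0.0289 0.2377] min [ 0.579 -0.097  0.2  ] max [0.637 0.154 0.272] rect [602.9  28.5 249.5  42.4  83.7]
t 0.277 0.33 127 [0.5787 0.0305 0.2852] min [0.571 0.009 0.277] max [0.588 0.053 0.292] rect [580.1  30.9  43.9  15.1  85.5]
plane [0.62780133 0.02674013 0.19124812] [ 0.88035287 -0.09470219  0.46476909] [2.64060234e-06 3.42373467e-03 5.59344171e-03]
s 0.064 0.076 174 [0.6169 0.1134 0.0707] min [ 0.494 -0.094  0.064] max [0.701 0.17  0.076] rect [585.1  39.1 242.8 210.2  83.4]
s 0.0 0.03 2442 [0.5538 0.0543 0.0059] min [ 0.254 -0.13   0.   ] max [0.793 0.237 0.03 ] rect [524.7  17.4 469.5 380.   12.9]
s 0.012 0.026 409 [0.6329 0.0743 0.0185] min [ 0.317 -0.106  0.012] max [0.703 0.174 0.026] rect [524.   62.1 256.5 367.6  76.2]
s 0.1 0.2 2404 [0.6477 0.0326 0.1502] min [ 0.608 -0.1    0.1  ] max [0.728 0.246 0.2  ] rect [659.   77.3 355.9  75.8  79.6]
s 0.2 0.275 1431 [0.6078 0.0343 0.2279] min [ 0.577 -0.093  0.2  ] max [0.641 0.157 0.275] rect [603.   32.  251.3  52.1  84.3]
s 0.277 0.33 68 [0.5826 0.0351 0.2839] min [0.573 0.014 0.277] max [0.592 0.056 0.288] rect [581.1  35.   42.4  17.5  82.7]
plane [0.63511557 0.03139615 0.17410305] [ 0.88516887 -0.09638159  0.45517762] [7.41760575e-06 2.84499046e-03 5.25225401e-03]
```

The cover stands at about 1.09 rad. The balance yaw is about -6.1°, the hinge is near (0.687, 0.019) and the tab near (0.579, 0.031, 0.275). Next I check IK and approach the tab.

```bash
cat >> h.py <<'E'
YB=np.radians(-6.15); EX=np.array([np.cos(YB),np.sin(YB),0]); EY=np.array([-np.sin(YB),np.cos(YB),0]); EZ=np.array([0,0,1.])
HINGE=np.array([0.687,0.0192,0.070]); BC=HINGE-0.1*EX; BC[2]=0
def down(yaw): return np.array([np.cos(yaw/2),np.sin(yaw/2),0,0])
def tabpos(th): return HINGE+0.232*(-np.cos(th)*EX+np.sin(th)*EZ)
KEYS=dict(zero=(0.4912,0.3627),weigh=(0.4453,0.3176),store=(0.4902,0.2708),prnt=(0.4442,0.2717))
def st(tag=""):
    f=r.current_contact_force();p=r.current_tool_pos()
    print(tag,"t=%.2f"%r.current_t(),"p",np.round(p,4),"F",np.round(f,1),"op %.3f"%r.current_opening())
E
python3 - <<'E'
from h import *
for nm,p in (("start",(0.25,-0.45,0.42)),("tab",tabpos(1.087)+[0,0,.1]),("tab0",tabpos(1.087)+[0,0,.003]),("up",tabpos(1.6)+[0,0,.05]),("shut",tabpos(0))):
  for y in (YB,YB+np.pi,YB-np.pi):
    q=r.inverse_kinematics(p,down(y));print(nm,np.round(p,3),None if q is None else np.round(q,2))
for k,(x,y) in KEYS.items():
  for yaw in (0,1.57,3.14): 
    q=r.inverse_kinematics((x,y,0.08),down(yaw));print(k,yaw,None if q is None else np.round(q,2))
E
```

```text
start [ 0.25 -0.45  0.42] [-1.15  0.16  1.49 -0.    1.49  0.52]
start [ 0.25 -0.45  0.42] [-1.15  0.16  1.49 -0.    1.49 -2.62]
start [ 0.25 -0.45  0.42] [-1.15  0.16  1.49 -0.    1.49 -2.62]
tab [0.58  0.031 0.375] [-0.03  0.32  1.4  -0.    1.43  1.65]
tab [0.58  0.031 0.375] [-0.03  0.32  1.4  -0.    1.43 -1.49]
tab [0.58  0.031 0.375] [-0.03  0.32  1.4  -0.    1.43 -1.49]
tab0 [0.58  0.031 0.278] [-0.03  0.38  1.54 -0.    1.22  1.65]
tab0 [0.58  0.031 0.278] [-0.03  0.38  1.54 -0.    1.22 -1.49]
tab0 [0.58  0.031 0.278] [-0.03  0.38  1.54 -0.    1.22 -1.49]
up [0.694 0.018 0.352] [-0.04  0.56  1.09 -0.    1.49  1.64]
up [0.694 0.018 0.352] [-0.04  0.56  1.09 -0.    1.49 -1.5 ]
up [0.694 0.018 0.352] [-0.04  0.56  1.09 -0.    1.49 -1.5 ]
shut [0.456 0.044 0.07 ] [-0.01  0.49  2.02 -0.    0.64  1.67]
shut [0.456 0.044 0.07 ] [-0.01  0.49  2.02 -0.    0.64 -1.47]
shut [0.456 0.044 0.07 ] [-0.01  0.49  2.02 -0.    0.64 -1.47]
zero 0 [ 0.56  0.67  1.61 -0.    0.86  2.13]
zero 1.57 [ 0.56  0.67  1.61 -0.    0.86  0.56]
zero 3.14 [ 0.56  0.67  1.61 -0.    0.86 -1.01]
weigh 0 [ 0.53  0.58  1.79 -0.    0.77  2.11]
weigh 1.57 [ 0.53  0.58  1.79 -0.    0.77  0.54]
weigh 3.14 [ 0.53  0.58  1.79 -0.    0.77 -1.03]
store 0 [ 0.42  0.6   1.75 -0.    0.79  1.99]
store 1.57 [ 0.42  0.6   1.75 -0.    0.79  0.42]
store 3.14 [ 0.42  0.6   1.75 -0.    0.79 -1.15]
prnt 0 [ 0.46  0.55  1.85 -0.    0.74  2.03]
prnt 1.57 [ 0.46  0.55  1.85 -0.    0.74  0.46]
prnt 3.14 [ 0.46  0.55  1.85 -0.    0.74 -1.11]
```

```bash
python3 - <<'E'
from h import *
Q=down(YB+np.pi)
r.set_gripper(0.8,40)
p=r.current_tool_pos(); r.move_to((0.25,-0.45,0.42),Q)
tp=tabpos(1.087)
r.move_to(tp+[0,0,.12],Q); st("above")
w=snap("wrist","w1.png"); t=snap("top","t1.png"); s=snap("scene","s1.png")
E
```

```text
above t=4.92 p [0.5797 0.0299 0.3954] F [-0.2  0.3 -0.2] op 0.802
```

View pics/w1.png

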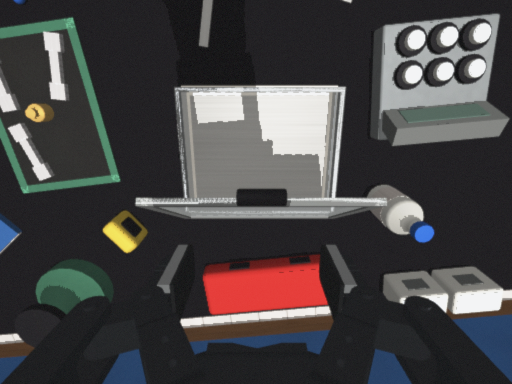

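View pics/s1.png

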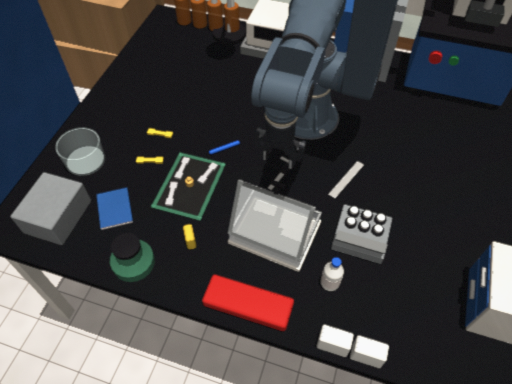

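The wrist view shows the tab as a black bar at about (262,197), between the fingers. I project the estimate as a check, then grasp it and fold the cover shut.

```bash
cat >> h.py <<'E'
from scipy.spatial.transform import Rotation as Rn
def wrist(fn=None):
    p=r.current_tool_pos();q=r.current_ee_rot()
    im=snap("wrist",fn)
    W=np.eye(4);W[:3,:3]=Rn.from_quat(q).as_matrix();W[:3,3]=p
    im["camera_from_world"]=np.linalg.inv(W@im["mount"])
    return im
def arc(a,b,n,Q,dz=0.003,vel=0.12):
    for th in np.linspace(a,b,n+1)[1:]:
        r.move_linear(tabpos(th)+[0,0,dz],vel=vel)
        st("th %.2f"%th)
E
python3 - <<'E'
from h import *
Q=down(YB+np.pi)
w=wrist()
print(proj(w,tabpos(1.087)))
p=w["pixels"].astype(int)
for c,a,m in blobs(w,p.max(2)<60,(225,180,305,215),60):
    print(c,a,np.median(w["depth"][m]), np.round(onplane(w,*c,0.283),4))
r.move_linear(tabpos(1.087)+[0,0,.003],vel=0.1); st("at tab")
wrist("w2.png")
r.set_gripper(0.3,50); st("grip")
E
```

```text
[258.65826967 197.08307888]
[261.26785714 197.01904762] 840 0.24489272 [0.5772 0.0332 0.283 ]
at tab t=6.44 p [0.58   0.0308 0.279 ] F [-0.3  0.   0.1] op 0.800
grip t=6.83 p [0.58   0.0337 0.2798] F [-1.7 19.1  8.6] op 0.505
```

View pics/w2.png

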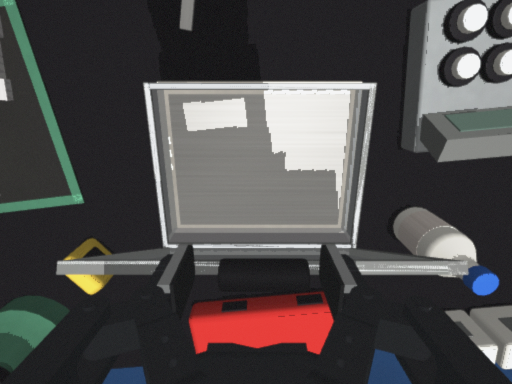

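The grip is good (43 mm opening). The tab centre sits 3 mm further to +y, so I correct for that and fold shut.

```bash
cat >> h.py <<'E'
HINGE=HINGE+0.003*EY; BC=HINGE-0.1*EX; BC[2]=0
E
python3 - <<'E'
from h import *
Q=down(YB+np.pi)
r.move_linear(tabpos(1.087)+[0,0,.003],vel=0.05); st("recentre")
arc(1.087,0.0,6,Q)
E
```

```text
recentre t=7.08 p [0.58   0.0341 0.2798] F [-5.5 -0.2 10.4] op 0.504
th 0.91 t=7.58 p [0.5445 0.0379 0.2566] F [-7.3  1.2  9.3] op 0.503
th 0.72 t=8.08 p [0.5141 0.0411 0.2274] F [-8.8  2.8  7.8] op 0.502
th 0.54 t=8.58 p [0.49   0.0437 0.1934] F [-5.8  4.8  3.3] op 0.503
th 0.36 t=9.08 p [0.4721 0.0456 0.1556] F [-3.6  5.6  0.3] op 0.508
th 0.18 t=9.58 p [0.4611 0.0468 0.115 ] F [-2.7  5.   0.6] op 0.508
th 0.00 t=10.08 p [0.4577 0.0471 0.0734] F [-1.1  6.  -1. ] op 0.505
```

```bash
python3 - <<'E'
from h import *
for k in range(4):
    p=r.current_tool_pos(); r.move_linear(tabpos(0)+[0,0,.002-0.001*k],vel=0.03); st()
    if abs(r.current_contact_force()[2])>12: break
r.set_gripper(0.8); st("rel")
p=r.current_tool_pos(); r.move_linear(p+[0,0,0.12],vel=0.2)
wrist("w3.png"); s=snap("scene","s3.png")
P,ok=cloud(s,(215,170,330,275)); 
E
```

```text
t=10.33 p [0.4577 0.0471 0.0729] F [-4.3  6.4  7. ] op 0.502
 t=10.58 p [0.4577 0.0472 0.0726] F [-8.4  5.3 23.1] op 0.509
rel t=10.95 p [0.457  0.0469 0.0711] F [-0.9  0.4 -0.9] op 0.800
```

View pics/w3.png

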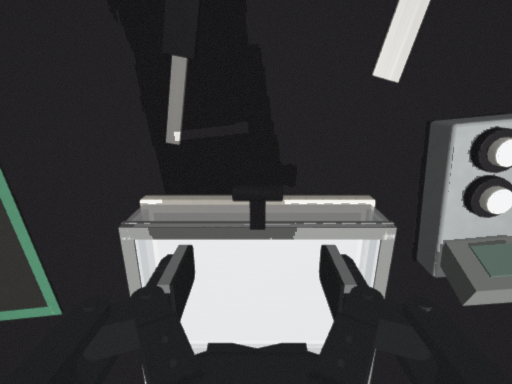

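View pics/s3.png

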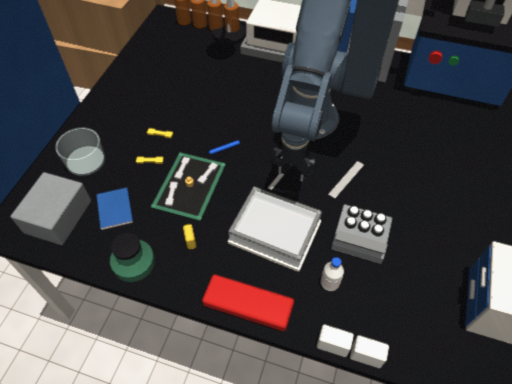

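The cover looks flat, and the 23 N reaction confirms it is on the walls. I check its slope from depth, then press the zero key.

```bash
cat >> h.py <<'E'
def covercheck(im,roi,zlo=0.05,zhi=0.33):
    P,ok=cloud(im,roi);Q=P[ok]
    L=(Q-HINGE); x=L@EX;y=L@EY;z=Q[:,2]
    m=(x>-0.205)&(x<-0.175)&(abs(y)<0.13)&(z>zlo)&(z<zhi); a=Q[m][:,2]
    n=(x>-0.03)&(x<-0.0)&(abs(y)<0.13)&(z>zlo); b=Q[n][:,2]
    k=(x>-0.245)&(x<-0.215)&(abs(y)<0.03)&(z>0.03); c=Q[k][:,2]
    for nm,v in (("near edge",a),("far edge",b),("tab",c)):
        if len(v): print(nm,len(v),"med %.4f max %.4f"%(np.median(v),v.max()))
def press(name,Q):
    x,y=KEYS[name]
    r.move_to((x,y,0.16),Q); 
    r.move_linear((x,y,0.062+0.022+0.006),vel=0.15); st("hover "+name)
    f0=r.current_contact_force()[2]; z=0.062+0.022+0.003; zc=None
    while z>0.062+0.022-0.010:
        z-=0.001
        r.move_linear((x,y,z),vel=0.02)
        f=r.current_contact_force()[2]-f0
        print("z %.4f act %.4f f %.1f"%(z,r.current_tool_pos()[2],f))
        if f>16: break
    r.sleep(0.3); st("held")
    r.move_linear((x,y,0.13),vel=0.1); st("up")
E
python3 - <<'E'
from h import *
w=wrist();covercheck(w,(0,0,512,384));s=optics.get_image("scene");covercheck(s,(215,170,330,275))
p=r.current_tool_pos(); r.move_linear((p[0],p[1],0.25),vel=0.25)
r.set_gripper(0.0)
Q=down(np.pi)
x,y=KEYS["zero"]; r.move_to((x,y,0.22),Q)
wrist("w4.png")
E
```

```text
near edge 7181 med 0.0767 max 0.0800
far edge 31 med 0.0777 max 0.0790
tab 4961 med 0.2461 max 0.2546
near edge 549 med 0.0767 max 0.0857
far edge 767 med 0.0749 max 0.0860
tab 69 med 0.0780 max 0.0867
```

View pics/w4.png

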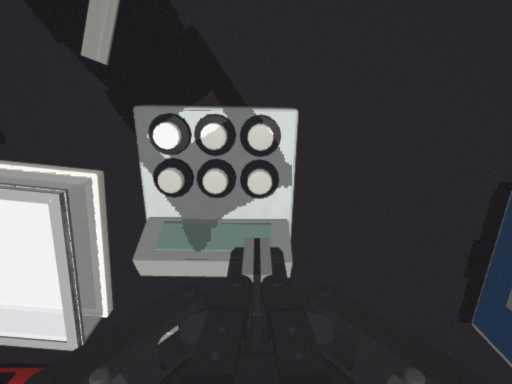

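The cover is level: near edge 77 mm, far edge about 76 mm. In the wrist view the display is at the bottom, so the far row is the lower one and left is on the image's right. That puts the zero key at (260,181). I cross-check its position and press.

```bash
python3 - <<'E'
from h import *
w=wrist()
for c,a,m in blobs(w,bright(w,150),(145,115,285,198),100): print(np.round(c),a,np.round(onplane(w,*c,0.062),4))
press("zero",down(np.pi))
E
```

```text
[192. 122.] 213 [0.4296 0.2993 0.062 ]
[280. 130.] 251 [0.4368 0.3835 0.062 ]
[166. 135.] 560 [0.4417 0.2731 0.062 ]
[213. 136.] 514 [0.4421 0.3184 0.062 ]
[260. 137.] 506 [0.443  0.3642 0.062 ]
[151. 187.] 300 [0.4939 0.2523 0.062 ]
[170. 181.] 426 [0.4871 0.2721 0.062 ]
[215. 181.] 435 [0.4878 0.3177 0.062 ]
[259. 182.] 433 [0.4887 0.3633 0.062 ]
[278. 193.] 128 [0.5004 0.383  0.062 ]
hover zero t=15.22 p [0.492  0.3632 0.0915] F [-0.3  0.3  0.1] op -0.002
z 0.0860 act 0.0863 f 0.3
z 0.0850 act 0.0850 f -0.1
z 0.0840 act 0.0841 f 1.0
z 0.0830 act 0.0831 f 1.7
z 0.0820 act 0.0820 f 2.4
z 0.0810 act 0.0810 f 3.2
z 0.0800 act 0.0800 f 3.5
z 0.0790 act 0.0790 f 4.0
z 0.0780 act 0.0781 f 5.1
z 0.0770 act 0.0779 f 13.8
z 0.0760 act 0.0778 f 23.3
held t=18.37 p [0.4914 0.3628 0.0778] F [-6.  -3.9 22. ] op 0.001
up t=19.06 p [0.4908 0.3625 0.1293] F [-0.1 -0.1  0.4] op -0.001
```

The zero key reached its hard stop and came back up. Now I fold the cover upright.

```bash
python3 - <<'E'
from h import *
Q=down(YB+np.pi)
p=r.current_tool_pos(); r.move_linear((p[0],p[1],0.22),vel=0.3)
r.set_gripper(0.8,50)
r.move_to(tabpos(0)+[0,0,.12],Q)
r.move_linear(tabpos(0)+[0,0,.003],vel=0.15); st("at")
r.set_gripper(0.3,50); st("grip")
arc(0,1.6,9,Q)
wrist("w5.png"); s=snap("scene","s5.png")
E
```

```text
at t=22.31 p [0.4571 0.0472 0.0736] F [-0.1 -0.1  0.8] op 0.800
grip t=22.64 p [0.4572 0.0473 0.0739] F [-1.5  4.   6.9] op 0.507
th 0.18 t=23.13 p [0.461  0.0468 0.1143] F [ 5.8  3.7 -3.1] op 0.507
th 0.36 t=23.62 p [0.4715 0.0457 0.1533] F [ 6.7  3.6 -3.1] op 0.505
th 0.53 t=24.12 p [0.4889 0.0438 0.1901] F [ 5.6  4.4 -4.3] op 0.504
th 0.71 t=24.61 p [0.5125 0.0413 0.2231] F [ 3.9  3.8 -4.8] op 0.507
th 0.89 t=25.10 p [0.5418 0.0381 0.2516] F [ 3.9  4.5 -4.4] op 0.506
th 1.07 t=25.59 p [0.5758 0.0344 0.2745] F [ 4.4  3.8 -7.4] op 0.501
th 1.24 t=26.08 p [0.6131 0.0304 0.291 ] F [  3.3   4.6 -11. ] op 0.504
th 1.42 t=26.57 p [0.6527 0.0261 0.3008] F [  1.3   4.9 -14.1] op 0.503
th 1.60 t=27.07 p [0.6936 0.0217 0.3036] F [ -0.2   5.2 -12.7] op 0.500
```

View pics/s5.png

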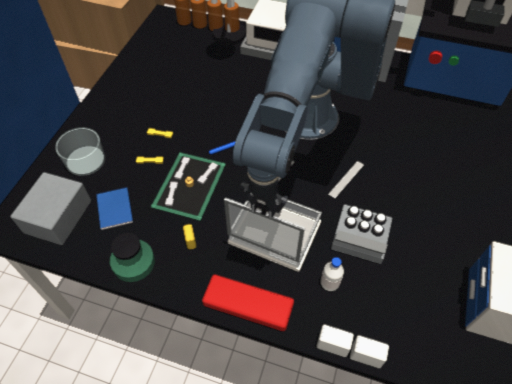

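The cover follows to upright. I release it, check its angle, and look at the mat from above.

```bash
python3 - <<'E'
from h import *
Q=down(YB+np.pi)
r.set_gripper(0.8); st("rel")
p=r.current_tool_pos(); r.move_linear(p+[0,0,0.09],vel=0.2)
p=r.current_tool_pos(); r.move_linear(p+[-0.15,-0.05,0.0],vel=0.3)
s=optics.get_image("scene")
P,ok=cloud(s,(215,170,330,275));A=P[ok]
L=A-HINGE;m=(A[:,2]>.1)&(A[:,2]<.26)&(abs(L@EX)<0.06)&(abs(L@EY)<.12)
A=A[m];c=A.mean(0);w,v=np.linalg.eigh(np.cov((A-c).T));n=v[:,0]*np.sign(v[0,0]);print(len(A),c,n,"theta",np.arctan2(n@EX,n[2]),w)
r.move_to((0.40,-0.33,0.33),down(np.pi))
wrist("w6.png"); st()
snap("top","t6.png")
E
```

```text
rel t=27.53 p [0.6943 0.0211 0.306 ] F [-0.6  0.3 -0.3] op 0.801
1962 [0.68802608 0.02382551 0.18193036] [ 0.99404764 -0.10879689 -0.00570259] theta 1.5764989597069503 [2.12311319e-06 2.05831885e-03 4.85378595e-03]
 t=30.20 p [ 0.4008 -0.3294  0.3302] F [-0.  -0.5 -0.7] op 0.801
```

View pics/w6.png

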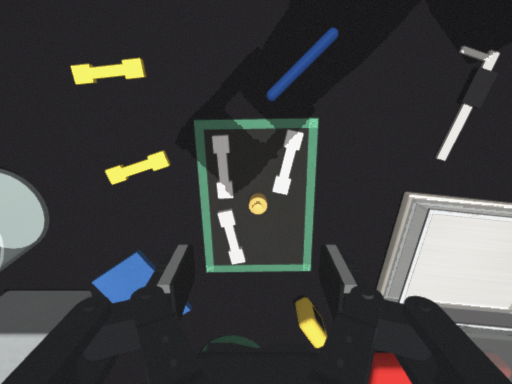

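View pics/t6.png

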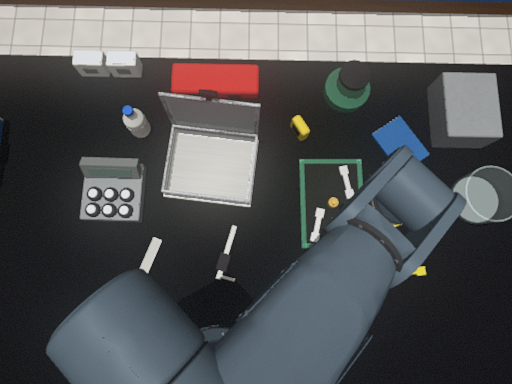

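The cover is upright at 1.576 rad. The candidates are three white dumbbells inside the green tape at wrist pixels (222,167), (288,162) and (231,238), and two yellow ones off the mat at (108,70) and (137,167). The white ones on the mat are the ones meant. I make a confirming crop and take measurements.

```bash
cat >> h.py <<'E'
def findbars(im,roi,z=0.013,th=85,zsel=None):
    out=[]
    p=im["pixels"].astype(int)
    m0=(p.min(2)>th)&(p.max(2)-p.min(2)<35)
    for c,a,m in blobs(im,m0,roi,60):
        ys,xs=np.nonzero(m)
        P=np.array([onplane(im,x,y,z)[:2] for x,y in zip(xs,ys)])
        mu=P.mean(0);w,v=np.linalg.eigh(np.cov((P-mu).T));d=v[:,1]
        rc=cv2.minAreaRect(P.astype(np.float32)*1000)
        L,W=max(rc[1]),min(rc[1])
        ang=(np.degrees(np.arctan2(d[1],d[0]))+90)%180-90
        out.append(dict(pix=c,mu=np.array(rc[0])/1000,L=L,W=W,ang=ang,med=mu))
        print("bar?",np.round(c),a,"c",np.round(rc[0],1),"mean",np.round(mu*1000,1),"LxW %.0f %.0f ang %.1f"%(L,W,ang))
    return out
E
python3 - <<'E'
from h import *
w=wrist()
findbars(w,(205,130,308,268))
a=cv2.cvtColor(w["pixels"],cv2.COLOR_RGB2BGR)[50:275,60:330]
cv2.imwrite("pics/c6.png",cv2.resize(a,None,fx=2.6,fy=2.6,interpolation=cv2.INTER_CUBIC))
E
```

```text
bar? [287. 162.] 930 c [ 413.4 -282.5] mean [ 411.9 -282.4] LxW 103 27 ang -12.7
bar? [222. 166.] 852 c [ 421.3 -384.5] mean [ 419.9 -384.2] LxW 102 26 ang 2.8
bar? [231. 236.] 747 c [ 543.6 -373.2] mean [ 541.6 -373.7] LxW 105 27 ang 12.2
```

View pics/c6.png

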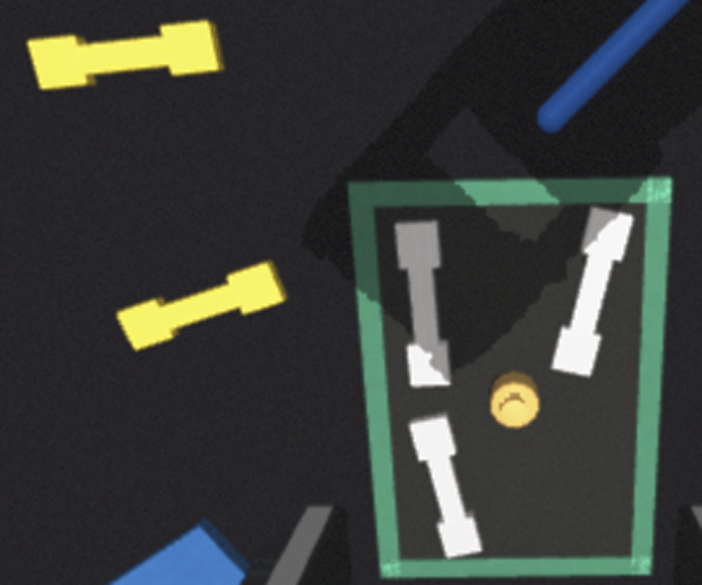

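The crop confirms three white dumbbells inside the tape. I pick the first at (0.4135, -0.2825).

```bash
cat >> h.py <<'E'
def pick(c,angdeg,zg=0.027):
    Q=down(np.pi+np.radians(angdeg))
    r.set_gripper(0.5,70)
    r.move_to((c[0],c[1],0.13),Q)
    im=wrist("pk_%d.png"%int(r.current_t()))
    r.move_linear((c[0],c[1],zg+0.012),vel=0.15); st("near")
    for z in (zg+0.006,zg+0.002,zg):
        r.move_linear((c[0],c[1],z),vel=0.05)
        if r.current_contact_force()[2]>8: st("touch");break
    st("low")
    r.set_gripper(0.05,70); st("grip")
    p=r.current_tool_pos()
    r.move_linear((p[0],p[1],0.20),vel=0.25); r.sleep(0.2); st("lift")
E
python3 - <<'E'
from h import *
pick((0.4135,-0.2825),-12.7)
wrist("w7.png")
E
```

```text
near t=32.31 p [ 0.414  -0.283   0.0399] F [ 0.2 -0.2  0.1] op 0.496
low t=33.08 p [ 0.4134 -0.2825  0.0269] F [1.5 0.2 0.3] op 0.498
grip t=33.45 p [ 0.4135 -0.2825  0.0273] F [-1.6  0.8  5.2] op 0.136
lift t=34.49 p [ 0.4131 -0.2822  0.1987] F [ 0.1 -0.  -0.3] op 0.136
```

View pics/w7.png

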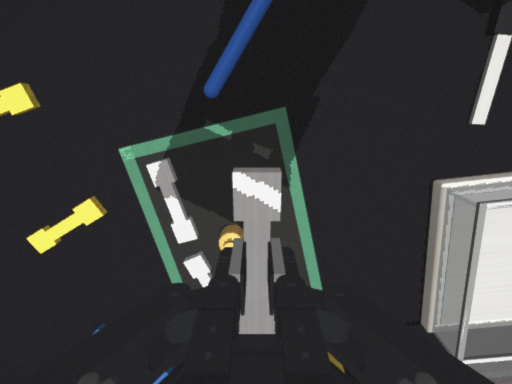

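```bash
cat >> h.py <<'E'
def place(yo,xo=-0.015,zp=0.0455):
    Q=down(np.pi+YB); c=BC+xo*EX+yo*EY
    r.move_to((c[0],c[1],0.20),Q); st("above pan")
    if r.current_opening()<0.08: print("LOST?"); return False
    r.move_linear((c[0],c[1],zp+0.006),vel=0.15); f0=r.current_contact_force()[2]
    z=zp+0.004
    while z>zp-0.004:
        r.move_linear((c[0],c[1],z),vel=0.03)
        f=r.current_contact_force()[2]-f0
        if f>3: break
        z-=0.001
    print("z %.4f f %.1f"%(z,f)); st("down")
    r.set_gripper(0.3); st("open")
    r.move_linear((c[0],c[1],0.20),vel=0.25)
    return True
E
python3 - <<'E'
from h import *
place(0.065)
wrist("w8.png"); st()
E
```

```text
above pan t=36.08 p [0.58   0.0982 0.2   ] F [ 0.4 -0.7 -0.1] op 0.132
z 0.0435 f 8.6
down t=38.98 p [0.58   0.0991 0.0443] F [-4.2 -0.6  9.3] op 0.133
open t=39.27 p [0.5799 0.0991 0.0434] F [-0.7  0.2 -0.9] op 0.302
 t=40.09 p [0.5791 0.099  0.1981] F [-0.4 -0.1 -0.4] op 0.304
```

View pics/w8.png

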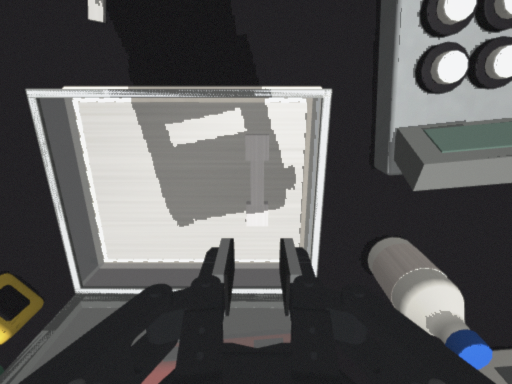

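The bar lies flat on the pan at wrist pixel (258,180). I re-measure the mat and take the next one.

```bash
python3 - <<'E'
from h import *
r.move_to((0.40,-0.33,0.30),down(np.pi))
w=wrist("w9.png")
b=findbars(w,(190,110,320,275))
E
```

```text
bar? [220. 171.] 969 c [ 421.1 -384.3] mean [ 419.6 -384.1] LxW 102 26 ang 2.7
bar? [223. 242.] 708 c [ 542.7 -384.1] mean [ 536.3 -384.4] LxW 107 32 ang -8.5
bar? [292. 257.] 354 c [ 562.7 -273.2] mean [ 562.9 -272.3] LxW 71 17 ang 14.0
bar? [238. 263.] 202 c [ 567.8 -358.8] mean [ 574.3 -361. ] LxW 54 17 ang 7.4
```

View pics/w9.png

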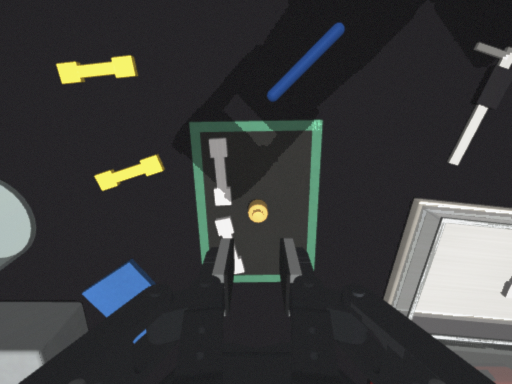

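```bash
python3 - <<'E'
from h import *
pick((0.4212,-0.3844),2.8)
wrist("w10.png")
if r.current_opening()>0.08:
    place(0.0); wrist("w11.png")
r.set_gripper(0.8)
r.move_to((0.42,-0.33,0.33),down(np.pi))
w=wrist("w12.png")
findbars(w,(200,110,325,265))
E
```

```text
near t=43.74 p [ 0.4217 -0.3849  0.0401] F [-0.3  0.5 -0. ] op 0.497
low t=44.51 p [ 0.4211 -0.3844  0.0269] F [-0.6  0.7 -0.2] op 0.500
grip t=44.88 p [ 0.4213 -0.3845  0.0273] F [-0.7  0.7  5.2] op 0.135
lift t=45.92 p [ 0.4209 -0.3841  0.1986] F [-0.4 -0.2 -1.6] op 0.136
above pan t=47.61 p [0.5731 0.0337 0.2   ] F [ 0.4 -0.4 -0.6] op 0.136
z 0.0435 f 10.0
down t=50.50 p [0.573  0.0345 0.0443] F [-4.1 -0.3  9.3] op 0.136
open t=50.79 p [0.573  0.0345 0.0434] F [-0.  -0.9  0.1] op 0.302
bar? [231. 226.] 774 c [ 543.6 -373.3] mean [ 541.6 -373.6] LxW 104 27 ang 12.2
```

View pics/w11.png

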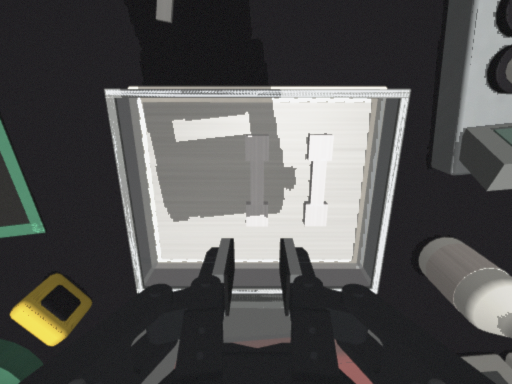

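View pics/w12.png

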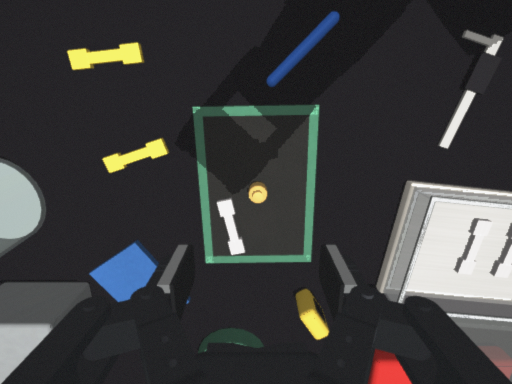

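Two bars are on the pan at (257,180) and (319,180). The last one is at (231,226), which is (0.544, -0.3735).

```bash
python3 - <<'E'
from h import *
pick((0.5438,-0.3735),12.2)
wrist("w13.png")
if r.current_opening()>0.08:
    place(-0.065); wrist("w14.png")
snap("top","t14.png")
E
```

```text
near t=55.81 p [ 0.5443 -0.374   0.0402] F [0.9 0.1 0.1] op 0.504
low t=56.58 p [ 0.5437 -0.3735  0.0269] F [0.  0.4 0.1] op 0.497
grip t=56.95 p [ 0.5439 -0.3736  0.0273] F [-0.8  1.1  2.9] op 0.131
lift t=57.99 p [ 0.5435 -0.3733  0.1983] F [ 0.   0.7 -1. ] op 0.133
above pan t=59.34 p [ 0.5663 -0.0309  0.2   ] F [ 0.1 -0.6 -0.7] op 0.134
z 0.0435 f 11.8
down t=62.23 p [ 0.5661 -0.0301  0.0443] F [-5.   0.2 10.6] op 0.134
open t=62.52 p [ 0.566  -0.0301  0.0434] F [-0.4  0.6  0.6] op 0.303
```

View pics/w14.png

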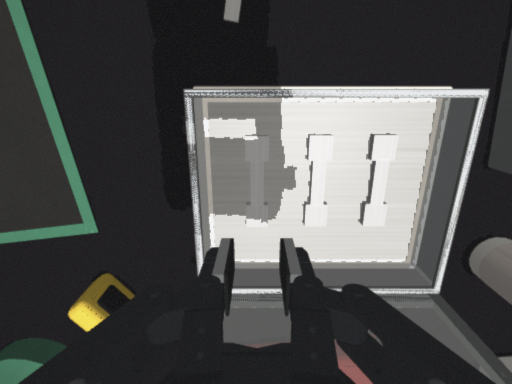

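View pics/t14.png

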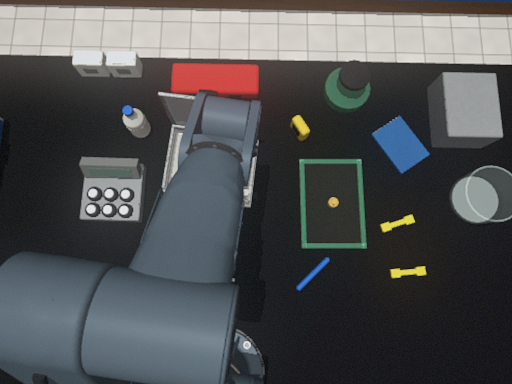

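All three bars lie flat on the pan and the mat holds only the weight. Now I close the cover.

```bash
python3 - <<'E'
from h import *
Q=down(YB+np.pi)
p=r.current_tool_pos(); r.move_linear((p[0]-0.03,p[1],0.42),vel=0.3)
r.set_gripper(0.8,50)
r.move_to(tabpos(1.585)+[0,0,.12],Q); wrist("w15.png")
r.move_linear(tabpos(1.585)+[0,0,.003],vel=0.12); st("at")
r.set_gripper(0.3,50); st("grip")
arc(1.585,0,9,Q)
for k in range(4):
    r.move_linear(tabpos(0)+[0,0,.002-0.001*k],vel=0.03); st()
    if abs(r.current_contact_force()[2])>12: break
r.set_gripper(0.8); st("rel")
p=r.current_tool_pos(); r.move_linear((p[0],p[1],0.25),vel=0.25)
w=wrist("w16.png"); s=snap("scene","s16.png"); covercheck(s,(215,170,330,275))
E
```

```text
at t=66.65 p [0.6909 0.0218 0.306 ] F [-0.   0.  -0.2] op 0.800
grip t=67.00 p [0.6909 0.022  0.3059] F [0.8 2.3 5.3] op 0.506
th 1.41 t=67.49 p [0.6507 0.0264 0.3033] F [-0.6  2.1  9.8] op 0.504
th 1.23 t=67.98 p [0.6113 0.0307 0.2932] F [-3.8  2.6 11.6] op 0.506
th 1.06 t=68.47 p [0.5739 0.0346 0.2759] F [-6.9  2.7 10.4] op 0.502
th 0.88 t=68.97 p [0.5402 0.0383 0.2521] F [-7.5  3.2  8.8] op 0.502
th 0.70 t=69.46 p [0.5117 0.0413 0.2234] F [-4.4  4.1  4.3] op 0.498
th 0.53 t=69.95 p [0.4885 0.0439 0.19  ] F [-3.6  5.8  2.6] op 0.505
th 0.35 t=70.44 p [0.4714 0.0457 0.1529] F [-2.2  6.   0.3] op 0.502
th 0.18 t=70.93 p [0.461  0.0468 0.1134] F [-1.2  5.  -0.3] op 0.501
th 0.00 t=71.42 p [0.458  0.0472 0.0736] F [-3.   5.3 10.3] op 0.500
 t=71.67 p [0.458  0.0472 0.0733] F [-7.5  5.1 24.8] op 0.503
rel t=72.04 p [0.4569 0.0469 0.0718] F [-0.6 -0.3  0.1] op 0.800
near edge 548 med 0.0766 max 0.0888
far edge 792 med 0.0750 max 0.0848
tab 72 med 0.0791 max 0.0885
```

View pics/w16.png

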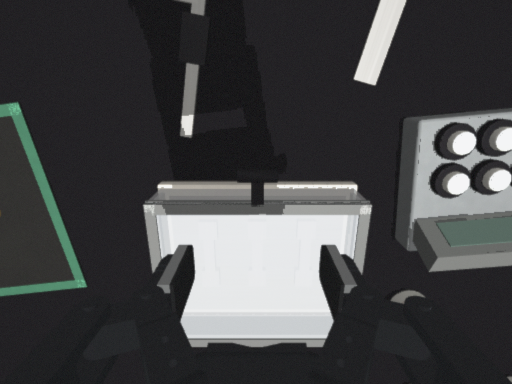

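View pics/s16.png

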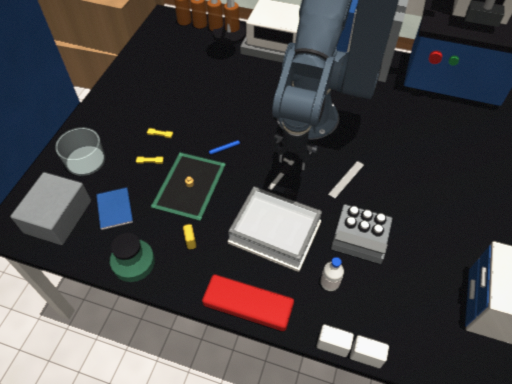

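The cover is shut, with the same readings as the first time, and the bars are visible inside. Now weigh, store, print.

```bash
python3 - <<'E'
from h import *
r.set_gripper(0.0)
Q=down(np.pi)
for k in ("weigh","store","prnt"):
    press(k,Q); p=r.current_tool_pos(); r.move_linear((p[0],p[1],0.16),vel=0.2)
    if k=="weigh":
        s=optics.get_image("scene"); covercheck(s,(215,170,330,275))
r.move_linear((p[0]-0.02,p[1],0.30),vel=0.3)
r.move_to((0.3,-0.25,0.40),Q)
st(); s=snap("scene","s17.png"); t=snap("top","t17.png"); covercheck(s,(215,170,330,275));covercheck(t,(150,115,265,210))
E
```

```text
hover weigh t=75.37 p [0.4459 0.3174 0.0908] F [-0.3 -0.2  0.2] op -0.003
z 0.0860 act 0.0863 f -0.5
z 0.0850 act 0.0850 f 0.1
z 0.0840 act 0.0840 f 1.5
z 0.0830 act 0.0830 f 2.0
z 0.0820 act 0.0821 f 2.2
z 0.0810 act 0.0810 f 2.1
z 0.0800 act 0.0800 f 3.0
z 0.0790 act 0.0790 f 4.6
z 0.0780 act 0.0781 f 4.9
z 0.0770 act 0.0779 f 16.1
held t=78.27 p [0.4455 0.3177 0.0779] F [-2.4 -1.8 16.3] op -0.001
up t=78.95 p [0.4449 0.3173 0.1294] F [-0.7  0.5  0.6] op -0.001
near edge 559 med 0.0763 max 0.0867
far edge 789 med 0.0751 max 0.0879
tab 69 med 0.0774 max 0.0859
hover store t=80.28 p [0.4902 0.2713 0.0904] F [-0.4 -0.5  0.5] op 0.000
z 0.0860 act 0.0863 f -0.6
z 0.0850 act 0.0850 f -0.6
z 0.0840 act 0.0841 f 1.3
z 0.0830 act 0.0831 f -0.1
z 0.0820 act 0.0821 f 2.1
z 0.0810 act 0.0811 f 2.8
z 0.0800 act 0.0800 f 3.3
z 0.0790 act 0.0790 f 2.8
z 0.0780 act 0.0781 f 4.8
z 0.0770 act 0.0779 f 16.4
held t=83.18 p [0.4904 0.2709 0.0779] F [-2.2 -2.2 16.5] op -0.002
up t=83.87 p [0.4898 0.2706 0.1294] F [ 0.4 -0.  -0.7] op 0.002
hover prnt t=85.08 p [0.4448 0.2718 0.0903] F [-0.2 -0.7  0.2] op -0.004
z 0.0860 act 0.0863 f 0.2
z 0.0850 act 0.0850 f -0.4
z 0.0840 act 0.0841 f 1.1
z 0.0830 act 0.0831 f 2.3
z 0.0820 act 0.0820 f 2.9
z 0.0810 act 0.0810 f 2.1
z 0.0800 act 0.0800 f 4.3
z 0.0790 act 0.0790 f 4.0
z 0.0780 act 0.0781 f 4.7
z 0.0770 act 0.0778 f 17.8
held t=87.98 p [0.4444 0.2718 0.0779] F [-3.  -1.2 16.6] op 0.003
up t=88.67 p [0.4438 0.2715 0.1294] F [ 0.6  0.3 -0.2] op 0.000
 t=91.56 p [ 0.3004 -0.2497  0.3998] F [ 0.8  0.1 -0.1] op -0.002
near edge 551 med 0.0764 max 0.0849
far edge 782 med 0.0747 max 0.0846
tab 71 med 0.0787 max 0.0872
near edge 1017 med 0.0778 max 0.0850
far edge 748 med 0.0781 max 0.0852
tab 111 med 0.0811 max 0.0865
```

View pics/t17.png

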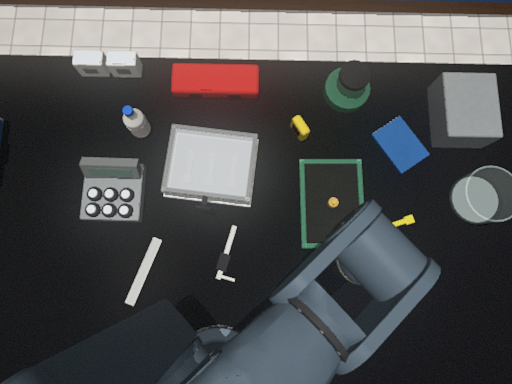

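View pics/s17.png

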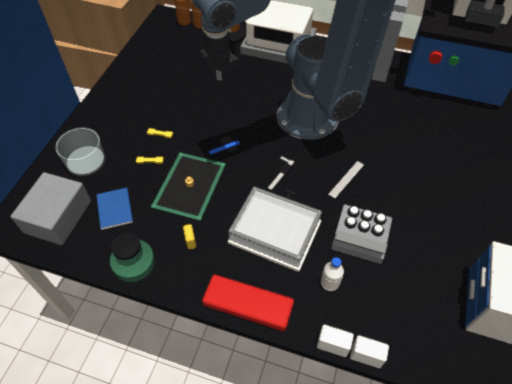

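In the top view the cover is shut over three bars, faintly visible around (210,163). The keys are up, and the weight at (333,202), the yellow bars and the other bystanders are where they were. I hand in.

```bash
python3 - <<'E'
from h import *
print(r.hand_in(), r.current_t())
E
```

```text
the job is handed in; nothing more can be done
the job is handed in; nothing more can be done
```

The job is done and handed in at about 92 s of the 210 s allowed; no verdict is reported.

**What I did**
- Closed the empty cover and pressed the zero key.
- Folded the cover back upright, measured at 1.58 rad.
- Laid the three white bars side by side, flat on the pan. The fourth bar was absent, and I left the two yellow look-alikes alone.
- Closed the cover again and pressed weigh, store and print in that order. Each of the four keys went to its hard stop at about 6 mm (14–23 N) and was then let up.

**Last checks**
- **Cover:** it lies level, with the near and far edges both 75–78 mm above the bench in both fixed cameras.
- **Bars:** all three were clearly on the pan before I closed the cover. Afterwards they showed only faintly through it.
- **Mat:** it holds only the brass weight.
- **Other objects:** the bystanders are where they were, as far as the views show. The arm partly hid the look-alikes in the last top view, but they are visible in the scene view.

No check failed. The only correction was a 3 mm sideways error in my first estimate of the cover handle, fixed at the first grip. I saw no grip slip and no bar knocked aside.

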